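# Set the spark gap on the ignition test stand

### The arm

A 6-joint arm with a two-finger parallel gripper is mounted at the origin on the work surface. World frame = base frame: x ahead of the robot, y to its left, z up, the work surface at z = 0. Lengths are in mm, angles in rad, forces in N, time in s.
With the tool pointing down it reaches from about 275 to 1000 mm from the base axis. Payload 8.4 kg.
Tool frame: the origin (TCP) lies at the very end of the fingers, on their centre line; the grasp point (between the pads) lies 19 mm behind it (r.pinch_z is the distance from the TCP to the grasp point, in mm); z points along the fingers, y is the direction in which the jaws open and shut (so a half turn about z gives the same grasp; the last joint's range is limited). The gripper opens to 85 mm and grips with 20 to 120 N. Pads are 22 mm wide; open, the fingers measure 114 mm over their backs; the gripper's body (76 mm by 85 mm) begins 54 mm behind the grasp point. The pads swing forward as they close: fully open they stand 13 mm farther back than shut.
Start: joints at [-1.127, 0.353, 1.633, -0, 1.155, -0.002], TCP at [269.486, -563.919, 204.681] pointing down, gripper open.
Joint ranges: [-2.63, 2.63], [-0.92, 2.1], [0.06, 2.66], [-1.3, 4.44], [0, 2.69], [-3.02, 3.02]. Speed limits (rad/s): [2.22, 2.22, 2.79, 3.14, 3.14, 3.14].

### API

Orientations are given as [roll, pitch, yaw] about the fixed x, y, z axes, in that order (R = Rz(yaw) Ry(pitch) Rx(roll)).
In Python, from rig import r, optics gives the robot as it stands.
- The arm moves only by the shell command python3 -m creep 'ROWS' [FORCE]. ROWS is JSON, a list of rows, each an object with "dp": the shift along the tool's x, y, z in mm, a list of three; "angular": the turn, a rotation vector about the tool's x, y, z in rad, a list of three; "fingers": the finger opening in mm, from 0 to 85.4. In form: [{"dp": [dx, dy, dz], "angular": [wx, wy, wz], "fingers": fingers}, ...]. A call has 1 to 5 rows; each row is the pose to reach, as a shift and turn from the pose commanded when the call began, along the tool's axes at that moment; what a row does not reach only later rows make up. A row lasts 1/12 s, in which the tool goes at most 41.7 mm and 7.16 degrees, less where a joint would pass 70% of its speed; a pose out of reach is approached as far as the arm can. A call with a gripper value outside its range is refused whole. The fingers move at their own pace and stop on an object; FORCE is the grip in N (left out, the last holds). Time passes only in rows, so rows that repeat a pose let the fingers close. It gives the time, the measured TCP pose, the force and the opening at its end, in the units of the state.
- r.sense(): the state, without advancing time (a new reading comes with each control period).
- optics.grab_frame(name): name is "side" or "top"; returns the picture (400x640x3 uint8, blue, green, red); there is no depth.
- optics.camera_params(name): a dict with "fx", "fy", "cx", "cy" (pixels), "eye" and "rotation" of the camera in the world. Camera axes: x right, y up, looking along -z (the intrinsics and any distortion apply to the point x, -y, -z); pixel columns grow to the right and rows downward; lengths in mm; the calibration is good to about 2 mm. A picture is of the moment at which its call begins. camera_params takes no time and is no camera call.
- r.sign_off(): hands the job in, once; it reports no verdict.
The state is a dict: "clock": time; "qpos": joint angles; "qvel": joint speeds; "joint_efforts": joint torques, N m; "eef_pos": TCP position; "tcp_rot": TCP orientation; "contact_force": force on the tool from outside, world axes, zero at the start; "wrist_torque": the same for the moment, N m; "opening": opening from 0.0 (shut) to 1.0 (fully open).
Only numpy, scipy, OpenCV 4.12 (cv2) and the standard library are available. Lean on these libraries where they do the work, as an engineer would, in place of code of your own. Each camera call takes 0.05 s, during which the arm holds its last target.

### The job

Set the spark gap on the ignition test stand: roll the black knurled wheel with a fingertip, a stroke at a time, until the end of the threaded brass rod has closed in level with the gauge pointer, then take the hand away. Move the rod by the wheel only, without pushing on the rod or the pointer, and leave the multimeter, screwdriver and spark plug where they lie.

Things in the scene. Friction and masses are not known exactly. Their poses are not given: they have to be found in the camera images.
- stand: spark gap stand, screwed to the bench: cream base board 115 mm (its x) by 260 mm (its y), top at 18 mm. Origin under the centre of the board. Both 10 mm brass rods lie on one line along the stand's y, 85 mm above the bench at stand x = 0. At +y is an aluminium yoke holding the wheel and the moving rod; at -y the fixed rod sits on a ribbed white insulator.
- wheel_top (a point): highest point of the wheel's knurled rim, 109 mm above the bench, at stand x = 0, y = +70 mm; it does not move as the wheel turns. The wheel is 48 mm in diameter and 18 mm wide, its axis along the stand's y, 24 mm below this point. It stands between two round-topped aluminium cheeks, each 10 mm thick, whose edges lie 5 mm inside the wheel's rim, so the rim is free all over the top.
- wheel (a joint): turn of the wheel in rad. It grows when the top of the rim is rolled towards the stand's +x (away from the robot), and this closes the gap by 12 mm a turn (1.91 mm per rad); rolled the other way it opens. The wheel is a captive nut on the rod's thread; it drags with about 2 N at the rim, spins in place and stays where it is left.
- rod: threaded brass rod, 10 mm in diameter, that the wheel drives along the stand's y. Origin: centre of its flat inner end, which faces the gap. The end travels towards the stand's -y as the gap closes and starts 5 to 17 mm short of the pointer.
- pointer: sliding gauge pointer, set beforehand: a dark steel rider, 12 mm wide, on the graduated steel bar on the stand's -x side of the gap, with a blade 2 mm thick whose tip comes within 3 mm of the rod's side. Origin: where the blade's mid-plane meets the line of the rods. The gap is set when the rod's end has the same stand y as this point.
- meter: grey multimeter lying on the bench, 78 x 152 x 34 mm, origin under its centre; not to be disturbed
- driver: black-handled screwdriver, 180 mm long, lying on the bench along its x; not to be disturbed
- plug: spark plug, 70 mm long, lying on the bench along its x; not to be disturbed

How it is judged:
By the outcome, as a careful person would: the job done as asked, in the order asked, and still so for the second after the job is handed in, with the robot touching nothing.
It also fails if it takes over 72 s, if anything falls off the work surface, if the arm or the gripper's body presses on something with over 40 N, if the wrist force passes 120 N, or if a joint passes its speed limit or range.

## Working session

There is one attempt and no reset: what is moved stays moved. The work goes in short steps, Python scripts to look and compute and a shell command to move; the robot and the scene stay as the last step left them, time stands still between calls to the robot, and variables do not carry over. Pictures are saved under pics/ and viewed, and the job is handed in when it is done.

```bash
mkdir -p pics; ls; python3 - <<'E'
from rig import r, optics
import cv2
print(r.sense(), r.pinch_z)
for n in("side","top"):
    im=optics.grab_frame(n); cv2.imwrite(f"pics/{n}0.png",im)
    print(n,optics.camera_params(n))
E
```

```text
pics
{'clock': 0.0, 'qpos': array([-1.12737216e+00,  3.53630583e-01,  1.63413460e+00, -4.56733259e-05,
        1.15525162e+00, -2.40673432e-03]), 'qvel': array([-0.0012596 ,  0.00087136,  0.00242754, -0.00097236,  0.00108553,
        0.00010106]), 'joint_efforts': array([-3.38245831e-03, -6.05272794e+01, -3.42063832e+01, -3.85959056e-04,
        9.51005670e-03, -7.00952069e-05]), 'eef_pos': array([ 269.25929887, -563.43678123,  203.97250375]), 'tcp_rot': array([-3.14016840e+00,  3.83323859e-05,  4.45849399e-01]), 'contact_force': array([-0.71762653, -0.07053898,  0.57023667]), 'wrist_torque': array([-0.01951681, -0.02655314, -0.01360916]), 'opening': 1.0009535526276583} 18.700000000000003
side {'fx': 394.45665224396146, 'fy': 394.45665224396146, 'cx': 318.22862089865095, 'cy': 197.55036652570718, 'eye': array([349.42180124, 423.49321925, 625.15360315]), 'rotation': array([ 7.92203952e-01, -1.19925533e-03, -2.71824794e+00])}
top {'fx': 372.1805762941595, 'fy': 372.1805762941595, 'cx': 313.8810264286096, 'cy': 200.86561979798168, 'eye': array([432.95614927, -76.0975336 , 738.63234665]), 'rotation': array([ 0.17672492,  0.02341136, -1.59602971])}
```

View pics/side0.png

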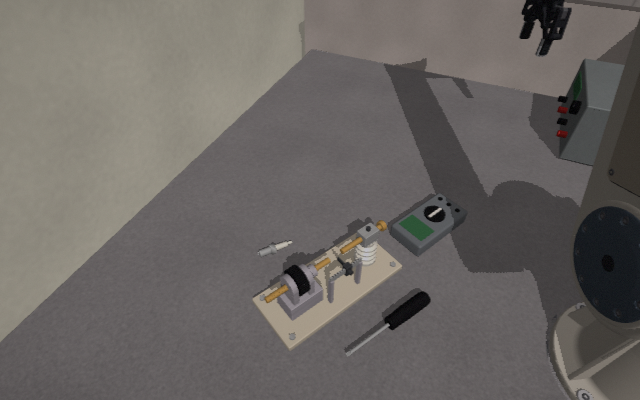

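View pics/top0.png

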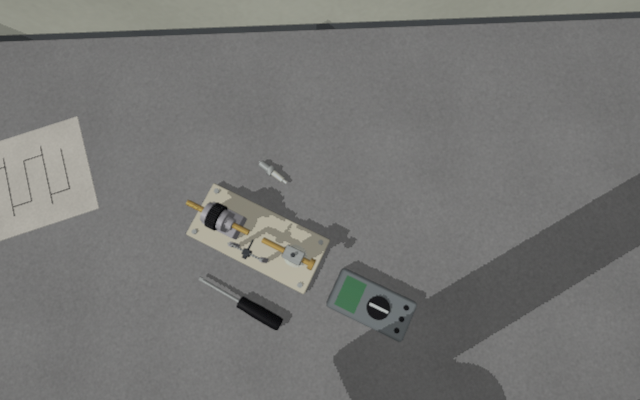

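```bash
cat > h.py <<'E'
import numpy as np, cv2
from scipy.spatial.transform import Rotation as Ro
from rig import r, optics
def cam(n):
    p=optics.camera_params(n); return p,Ro.from_euler('xyz',p['rotation']).as_matrix()
def proj(n,P):
    p,R=cam(n); c=(np.atleast_2d(P)-p['eye'])@R
    return np.c_[p['cx']+p['fx']*c[:,0]/-c[:,2], p['cy']+p['fy']*-c[:,1]/-c[:,2]]
def ray(n,uv):
    p,R=cam(n); u,v=uv
    d=R@np.array([(u-p['cx'])/p['fx'],-(v-p['cy'])/p['fy'],-1.]); return p['eye'],d/np.linalg.norm(d)
def onz(n,uv,z):
    e,d=ray(n,uv); return e+d*(z-e[2])/d[2]
def tri(uvs,uvt):
    e1,d1=ray('side',uvs); e2,d2=ray('top',uvt)
    A=np.c_[d1,-d2]; s=np.linalg.lstsq(A,e2-e1,rcond=None)[0]
    a,b=e1+s[0]*d1,e2+s[1]*d2; return (a+b)/2,np.linalg.norm(a-b)
def crop(im,x0,y0,w,h,f,name):
    cv2.imwrite(name,cv2.resize(im[y0:y0+h,x0:x0+w],None,fx=f,fy=f,interpolation=cv2.INTER_CUBIC))
E
python3 - <<'E'
from h import *
s=cv2.imread('pics/side0.png');t=cv2.imread('pics/top0.png')
crop(s,245,210,160,140,4.9,'pics/s0c.png');crop(t,180,175,160,120,5,'pics/t0c.png')
print(proj('top',[[0,0,0],[269,-563,204]]),proj('side',[[0,0,0],[269,-563,204]]))
print(onz('top',(216,184),18),onz('top',(329,242),18),onz('top',(305,293),18),onz('top',(187,236),18))
print(onz('side',(254,297),18),onz('side',(291,348),18),onz('side',(401,268),18))
E
```

```text
[[286.57208063 519.4201204 ]
 [697.55175532 384.75021444]] [[635.14746752 374.84149182]
 [524.79432788  64.38452393]]
[602.00656842 132.00726784  18.        ] [480.69944745 -89.58231876  18.        ] [386.18645646 -41.28574058  18.        ] [499.76592869 186.70503637  18.        ]
[602.21580607 133.55103087  18.        ] [501.72005814 188.47828905  18.        ] [385.0914038  -31.45901521  18.        ]
```

View pics/s0c.png

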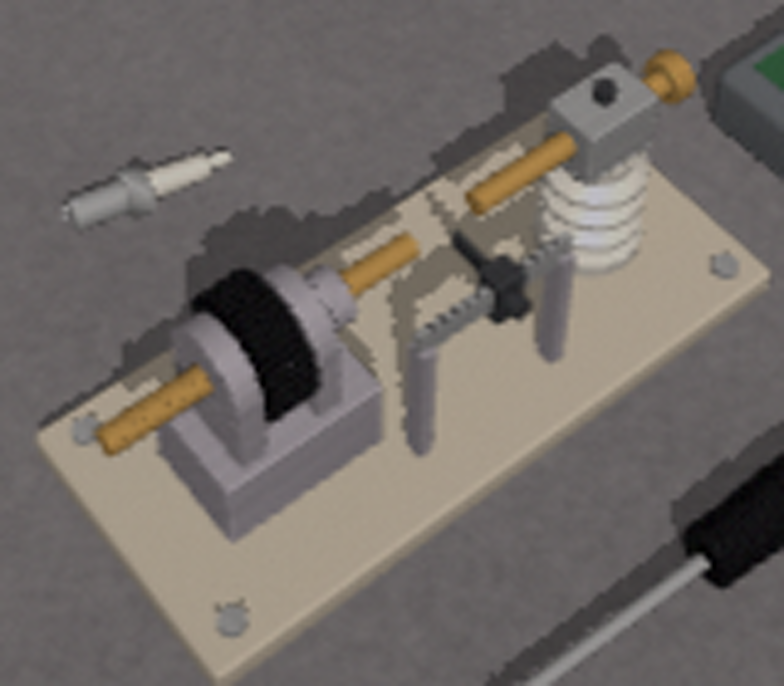

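View pics/t0c.png

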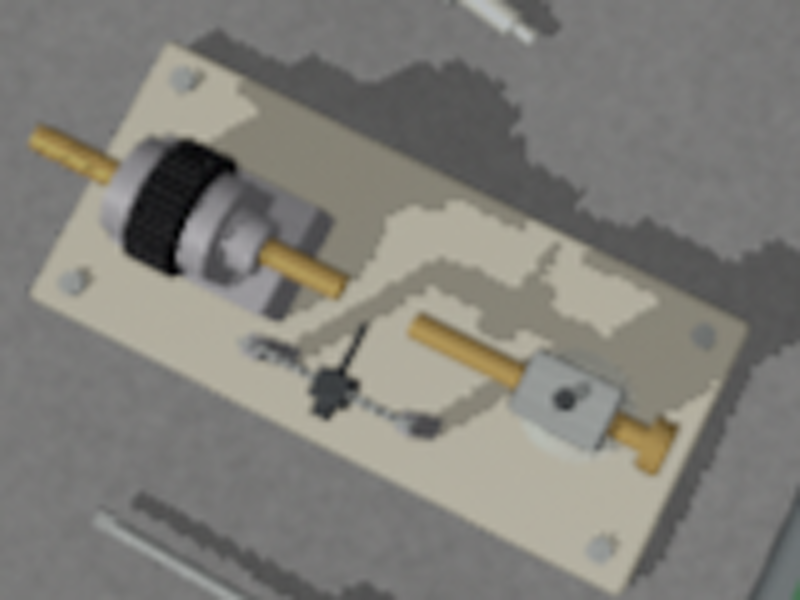

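```bash
cat >> h.py <<'E'
def cs(c): return ((np.asarray(c,float)+.5)/4.9-.5)+[245,210]
def ct(c): return ((np.asarray(c,float)+.5)/5-.5)+[180,175]
def S2W(st,P):
    P=np.atleast_2d(np.asarray(P,float)); x,y,a=st; return P@Ro.from_euler('z',a).as_matrix().T+[x,y,0]
def W2S(st,P):
    x,y,a=st; return (np.atleast_2d(P)-[x,y,0])@Ro.from_euler('z',a).as_matrix()
E
python3 - <<'E'
from h import *
from scipy.optimize import least_squares
T=[((57.5,130),(165,42)),((57.5,-130),(748,325)),((-57.5,-130),(618,592)),((-57.5,130),(30,295))]
Sd=[((57.5,130),(37,435)),((-57.5,130),(222,682)),((-57.5,-130),(770,272))]
def f(st,which='ts'):
    o=[]
    if 't' in which: o.append(proj('top',S2W(st,[(*a,18) for a,_ in T]))-ct([c for _,c in T]))
    if 's' in which: o.append(proj('side',S2W(st,[(*a,18) for a,_ in Sd]))-cs([c for _,c in Sd]))
    return np.vstack(o).ravel()
for w in('t','s','ts'):
    s=least_squares(f,[493,50,-.5],args=(w,)); print(w,s.x,s.fun.round(1))
st=s.x
print('wheel_top',S2W(st,[0,70,109]),proj('top',S2W(st,[0,70,109])),proj('side',S2W(st,[0,70,109])))
def show(n,a,b):
    P,g=tri(cs(a),ct(b)); print(n,W2S(st,P).round(1),round(g,1))
show('rod end',(413,245),(340,285)); show('tip',(457,237),(364,326)); show('rider',(503,285),(333,390)); show('fixed end',(476,202),(417,325))
E
```

```text
t [ 4.95234885e+02  5.01732414e+01 -4.79173028e-01] [-0.  -0.9  0.8 -0.6  0.4  1.1 -1.2  0.2]
s [ 4.94593145e+02  4.86702780e+01 -4.74086255e-01] [-0.9  0.1 -0.1  0.1  1.1 -0.7]
ts [ 4.94820229e+02  4.94850124e+01 -4.76799639e-01] [ 0.2 -0.6  1.2 -0.5  0.9  1.2 -0.9  0.6 -1.3  0.3 -0.7  0.4  1.  -0.2]
wheel_top [[526.94589708 111.67778907 109.        ]] [[211.89667134 214.60326346]] [[296.24446423 272.0954861 ]]
rod end [[-0.1  4.9 87.5]] 2.4
tip [[-8.4 -9.  88.7]] 0.4
rider [[-32.7  -9.   87.4]] 0.2
fixed end [[  0.  -25.1  86.5]] 0.3
```

```bash
cat >> h.py <<'E'
st=np.array([494.82,49.49,-0.4768])
XS=np.arange(-30,15.01,.25); YS=np.arange(-40,30.01,.25)
def rect(n,im,z=85.,xs=XS,ys=YS):
    X,Y=np.meshgrid(xs,ys); uv=proj(n,S2W(st,np.c_[X.ravel(),Y.ravel(),0*X.ravel()+z])).astype(np.float32)
    return cv2.remap(im,uv[:,0].reshape(X.shape),uv[:,1].reshape(X.shape),cv2.INTER_LINEAR)
def edge(v,ys,lv):
    i=np.where(np.diff(np.sign(v-lv))!=0)[0]; return [round(ys[k]+(lv-v[k])/(v[k+1]-v[k])*.25,2) for k in i]
E
python3 - <<'E'
from h import *
for n in('side','top'):
    p,R=cam(n); print(n,'eye in stand',W2S(st,p['eye']).round())
    im=cv2.imread(f'pics/{n}0.png'); q=rect(n,im)
    cv2.imwrite(f'pics/r_{n}.png',cv2.resize(q,None,fx=2,fy=2))
a=cv2.hconcat([cv2.imread('pics/r_side.png'),cv2.imread('pics/r_top.png')]); cv2.imwrite('pics/r0.png',a); print(a.shape)
E
```

```text
side eye in stand [[-301.  266.  625.]]
top eye in stand [[   3. -140.  739.]]
(562, 724, 3)
```

View pics/r0.png

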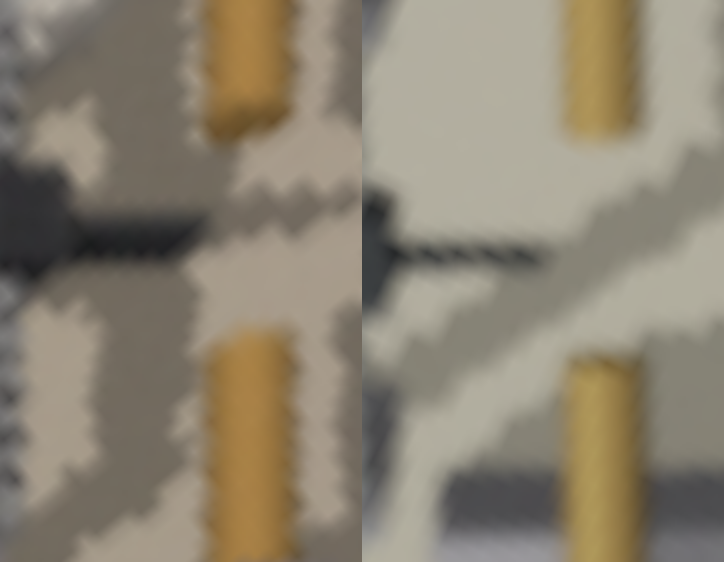

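```bash
cat >> h.py <<'E'
def prof(n,im,x,z,ys,w=1.0):
    q=rect(n,im,z,np.arange(x-w,x+w+.01,.25),ys).astype(float); return q.mean(1)
def measure(ims):
    o={}
    for n,x,z in(('side',-2.4,89.4),('top',0.,90.)):
        im=ims[n]
        ys=np.arange(-40,30,.25); p=prof(n,im,x+.6,z,ys,1.5); b=p[:,2]-p[:,0]
        hi,lo=np.percentile(b,95),np.percentile(b,20); o[n,'rod']=edge(b,ys,(hi+lo)/2)
        for xx in(-20,-17,-14,-11):
            ys2=np.arange(-18,0,.25); g=prof(n,im,xx,85.,ys2,.75).mean(1)
            bg=np.percentile(g,75); w=np.clip(bg-g-.35*(bg-g.min()),0,None)
            o[n,xx]=(round((w*ys2).sum()/w.sum(),2),edge(g,ys2,(bg+g.min())/2))
    return o
E
python3 - <<'E'
from h import *
o=measure({n:cv2.imread(f'pics/{n}0.png') for n in('side','top')})
for k,v in o.items(): print(k,v)
for n,x,z in(('side',-2.4,89.4),('top',0,90)):
    p=prof(n,cv2.imread(f'pics/{n}0.png'),x+.6,z,np.arange(-2,10,.5),1.5); print(n,[(y,*a.astype(int)) for y,a in zip(np.arange(-2,10,.5),p)])
E
```

```text
('side', 'rod') [np.float64(-22.52), np.float64(3.58)]
('side', -20) (np.float64(-9.95), [np.float64(-13.31), np.float64(-6.82)])
('side', -17) (np.float64(-9.84), [np.float64(-12.74), np.float64(-7.16)])
('side', -14) (np.float64(-9.94), [np.float64(-12.9), np.float64(-7.18)])
('side', -11) (np.float64(-9.94), [np.float64(-12.85), np.float64(-7.2)])
('top', 'rod') [np.float64(-23.66), np.float64(3.72)]
('top', -20) (np.float64(-8.08), [np.float64(-9.89), np.float64(-6.31)])
('top', -17) (np.float64(-7.63), [np.float64(-9.87), np.float64(-6.54)])
('top', -14) (np.float64(-7.4), [np.float64(-9.74), np.float64(-6.39)])
('top', -11) (np.float64(-6.73), [np.float64(-9.8), np.float64(-4.97)])
side [(np.float64(-2.0), np.int64(139), np.int64(155), np.int64(167)), (np.float64(-1.5), np.int64(139), np.int64(155), np.int64(167)), (np.float64(-1.0), np.int64(139), np.int64(155), np.int64(167)), (np.float64(-0.5), np.int64(139), np.int64(155), np.int64(167)), (np.float64(0.0), np.int64(138), np.int64(155), np.int64(166)), (np.float64(0.5), np.int64(138), np.int64(155), np.int64(166)), (np.float
[... 1962 characters left out ...]
(129)), (np.float64(4.5), np.int64(65), np.int64(109), np.int64(130)), (np.float64(5.0), np.int64(66), np.int64(114), np.int64(137)), (np.float64(5.5), np.int64(70), np.int64(122), np.int64(145)), (np.float64(6.0), np.int64(74), np.int64(128), np.int64(152)), (np.float64(6.5), np.int64(77), np.int64(131), np.int64(155)), (np.float64(7.0), np.int64(77), np.int64(133), np.int64(157)), (np.float64(7.5), np.int64(78), np.int64(133), np.int64(158)), (np.float64(8.0), np.int64(77), np.int64(133), np.int64(158)), (np.float64(8.5), np.int64(77), np.int64(133), np.int64(158)), (np.float64(9.0), np.int64(77), np.int64(133), np.int64(158)), (np.float64(9.5), np.int64(78), np.int64(133), np.int64(158))]
```

```bash
cat > go.py <<'E'
import sys
from h import *
# usage: go.py sx sy z  (stand coords) -> dp & angular in tool axes
s=r.sense(); T=np.array(s['eef_pos']); R=Ro.from_euler('xyz',s['tcp_rot'])
P=S2W(st,[[float(a) for a in sys.argv[1:4]]])[0]
Rd=Ro.from_euler('xyz',[np.pi,0,st[2]+np.pi])
print('t',s['clock'],'tcp stand',W2S(st,T).round(1),'F',W2S([0,0,st[2]],s['contact_force']).round(1),'op',round(s['opening'],2))
print('dp',R.inv().apply(P-T).round(1),'ang',(R.inv()*Rd).as_rotvec().round(3),'q',np.round(s['qpos'],2))
E
python3 go.py 0 70 170
```

```text
t 0.1 tcp stand [[  81.  -648.1  204. ]] F [[ 0.3 -0.   0.6]] op 1.0
dp [ 523.6 -498.    34.7] ang [-1.000e-03 -1.000e-03 -2.219e+00] q [-1.13  0.35  1.63  0.    1.16 -0.  ]
```

```bash
python3 -m creep '[{"dp":[30,-28,0],"angular":[0,0,-0.12],"fingers":0},{"dp":[60,-56,0],"angular":[0,0,-0.24],"fingers":0},{"dp":[90,-84,0],"angular":[0,0,-0.36],"fingers":0},{"dp":[120,-112,0],"angular":[0,0,-0.48],"fingers":0},{"dp":[150,-140,0],"angular":[0,0,-0.6],"fingers":0}]' 40; python3 go.py 0 70 170
```

```text
clock: 0.52
eef_pos: [344.5, -371.0, 204.3]
tcp_rot: [-3.141, -0.0, 1.051]
contact_force: [0.9, -0.2, -0.2]
opening: 0.299
t 0.5167 tcp stand [[  59.4 -442.6  204.3]] F [[ 0.9  0.2 -0.2]] op 0.3
dp [509.6 -81.3  34.5] ang [-0.000e+00 -1.000e-03 -1.614e+00] q [-0.83  0.17  1.88  0.    1.09 -0.31]
```

```bash
python3 -m creep '[{"dp":[41,-6,0],"angular":[0,0,-0.12],"fingers":0},{"dp":[82,-12,0],"angular":[0,0,-0.24],"fingers":0},{"dp":[123,-18,0],"angular":[0,0,-0.36],"fingers":0},{"dp":[164,-24,0],"angular":[0,0,-0.48],"fingers":0},{"dp":[205,-30,0],"angular":[0,0,-0.6],"fingers":0}]'; python3 go.py 0 70 170
```

```text
clock: 0.93
eef_pos: [421.3, -178.5, 204.6]
tcp_rot: [3.142, 0.0, 1.651]
contact_force: [0.9, -0.3, 0.0]
opening: 0.001
t 0.9333 tcp stand [[  39.4 -236.3  204.6]] F [[1.  0.1 0. ]] op 0.0
dp [280.8 128.7  34.6] ang [ 0.     0.    -1.013] q [-0.4   0.09  1.98  0.    1.08 -0.48]
```

```bash
python3 -m creep '[{"dp":[36,16,0],"angular":[0,0,-0.12],"fingers":0},{"dp":[72,33,0],"angular":[0,0,-0.24],"fingers":0},{"dp":[108,49,0],"angular":[0,0,-0.36],"fingers":0},{"dp":[144,66,0],"angular":[0,0,-0.48],"fingers":0},{"dp":[180,82,0],"angular":[0,0,-0.6],"fingers":0}]'; python3 go.py -12 70 150
```

```text
clock: 1.35
eef_pos: [489.7, 7.2, 204.6]
tcp_rot: [-3.142, 0.0, 2.252]
contact_force: [1.1, -0.5, -1.0]
opening: -0.0
t 1.35 tcp stand [[ 14.9 -39.9 204.6]] F [[ 1.2  0.  -1. ]] op -0.0
dp [68.7 89.9 54.6] ang [-0.     0.    -0.413] q [ 0.01  0.14  1.92 -0.    1.09 -0.67]
```

```bash
python3 -m creep '[{"dp":[23,30,0],"angular":[0,0,-0.12],"fingers":0},{"dp":[46,60,0],"angular":[0,0,-0.24],"fingers":0},{"dp":[69,90,20],"angular":[0,0,-0.36],"fingers":0},{"dp":[68.7,90,50],"angular":[0,0,-0.413],"fingers":0},{"dp":[68.7,90,55],"angular":[0,0,-0.413],"fingers":0}]'; python3 go.py -12 70 112; python3 - <<'E'
from h import *
s=optics.grab_frame('side');t=optics.grab_frame('top')
cv2.imwrite('pics/side1.png',s);cv2.imwrite('pics/top1.png',t)
crop(s,245,130,160,220,2.6,'pics/a.png');crop(t,160,120,180,220,2.6,'pics/b.png')
cv2.imwrite('pics/c1.png',cv2.hconcat([cv2.imread('pics/a.png'),cv2.imread('pics/b.png')[:572]][:2]) if cv2.imread('pics/a.png').shape[0]==cv2.imread('pics/b.png').shape[0] else s)
print(proj('side',r.sense()['eef_pos']),proj('top',r.sense()['eef_pos']))
E
```

```text
clock: 1.77
eef_pos: [514.4, 116.4, 145.7]
tcp_rot: [-3.138, -0.004, 2.665]
contact_force: [-1.8, -0.5, -0.3]
opening: 0.001
t 1.7667 tcp stand [[-13.3  68.4 145.7]] F [[-1.3 -1.3 -0.3]] op 0.0
dp [-1.4  1.7 33.7] ang [-0.004 -0.004 -0.   ] q [ 0.22  0.27  1.89  0.    0.98 -0.87]
[[301.60292617 261.01202435]] [[202.83697477 218.6057427 ]]
```

View pics/c1.png

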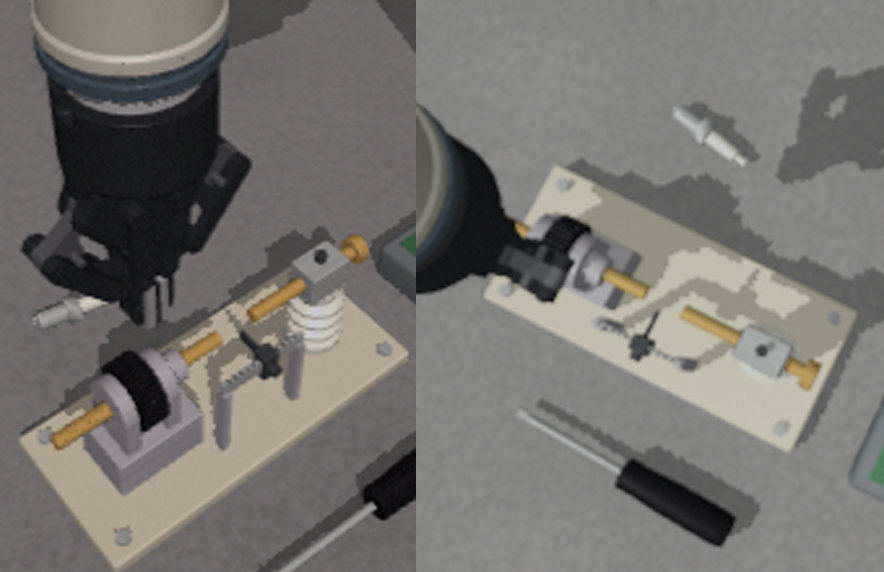

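```bash
python3 -m creep '[{"dp":[0,1,15],"angular":[0,0,0],"fingers":0},{"dp":[0,1,25],"angular":[0,0,0],"fingers":0},{"dp":[0,1,33],"angular":[0,0,0],"fingers":0},{"dp":[0,1,35],"angular":[0,0,0],"fingers":0},{"dp":[0,1,35],"angular":[0,0,0],"fingers":0}]'; python3 go.py -12 70 109
```

```text
clock: 2.28
eef_pos: [517.1, 115.2, 114.6]
tcp_rot: [-3.141, -0.001, 2.657]
contact_force: [0.0, 0.0, 0.6]
opening: -0.003
t 2.2833 tcp stand [[-10.4  68.6 114.6]] F [[0.  0.1 0.6]] op -0.0
dp [1.6 1.4 5.6] ang [-0.001 -0.001 -0.008] q [ 0.22  0.32  1.92 -0.    0.91 -0.87]
```

```bash
python3 -m creep '[{"dp":[1.5,1,2],"angular":[0,0,-0.008],"fingers":0},{"dp":[1.5,1,3.5],"angular":[0,0,-0.008],"fingers":0},{"dp":[1.5,1,4.5],"angular":[0,0,-0.008],"fingers":0},{"dp":[1.5,1,5],"angular":[0,0,-0.008],"fingers":0},{"dp":[1.5,1,5],"angular":[0,0,-0.008],"fingers":0}]'; python3 go.py -12 70 109
```

```text
clock: 2.7
eef_pos: [516.5, 117.5, 109.8]
tcp_rot: [3.142, 0.0, 2.667]
contact_force: [0.4, 0.2, 0.0]
opening: 0.001
t 2.7 tcp stand [[-12.   70.4 109.8]] F [[0.3 0.4 0. ]] op 0.0
dp [ 0.  -0.4  0.8] ang [0.    0.    0.002] q [ 0.22  0.32  1.92 -0.    0.9  -0.88]
```

```bash
python3 -m creep '[{"dp":[-3,0,0.5],"angular":[0,0,0],"fingers":0},{"dp":[-3,0,1],"angular":[0,0,0],"fingers":0},{"dp":[-3,0,1.5],"angular":[0,0,0],"fingers":0},{"dp":[-3,0,1.5],"angular":[0,0,0],"fingers":0}]'; python3 go.py -12 70 109
```

```text
clock: 3.03
eef_pos: [519.1, 116.1, 108.1]
tcp_rot: [-3.141, -0.0, 2.667]
contact_force: [-0.4, -0.0, -0.3]
opening: -0.004
t 3.0333 tcp stand [[ -9.   70.3 108.1]] F [[-0.4 -0.2 -0.3]] op -0.0
dp [ 3.  -0.3 -0.9] ang [-0.    -0.     0.002] q [ 0.22  0.33  1.92  0.    0.9  -0.88]
```

```bash
python3 -m creep '[{"dp":[-3,0,0],"angular":[0,0,0],"fingers":0},{"dp":[-6,0,0],"angular":[0,0,0],"fingers":0},{"dp":[-6,0,0.5],"angular":[0,0,0],"fingers":0},{"dp":[-6,0,1],"angular":[0,0,0],"fingers":0}]'; python3 go.py -12 70 109
```

```text
clock: 3.37
eef_pos: [524.7, 113.3, 107.2]
tcp_rot: [3.141, 0.0, 2.667]
contact_force: [-0.5, -0.6, 0.6]
opening: -0.001
t 3.3667 tcp stand [[ -2.7  70.4 107.2]] F [[-0.2 -0.8  0.6]] op -0.0
dp [ 9.3 -0.4 -1.8] ang [0.    0.    0.002] q [ 0.21  0.34  1.91 -0.    0.9  -0.89]
```

```bash
python3 -m creep '[{"dp":[0,0,0.7],"angular":[0,0,0],"fingers":0},{"dp":[0,0,1.4],"angular":[0,0,0],"fingers":0},{"dp":[0,0,2],"angular":[0,0,0],"fingers":0},{"dp":[0,0,2],"angular":[0,0,0],"fingers":0}]'; python3 go.py -12 70 109;  python3 - <<'E'
from h import *
s=optics.grab_frame('side');t=optics.grab_frame('top')
crop(s,265,210,90,110,5,'pics/a.png');crop(t,190,190,90,110,5,'pics/b.png')
cv2.imwrite('pics/c2.png',cv2.hconcat([cv2.imread('pics/a.png')[:,:400],cv2.imread('pics/b.png')[:,:400]]))
E
```

```text
clock: 3.7
eef_pos: [524.3, 113.4, 105.0]
tcp_rot: [-3.141, -0.0, 2.667]
contact_force: [0.1, 0.4, -0.5]
opening: -0.001
t 3.7 tcp stand [[ -3.1  70.3 105. ]] F [[-0.1  0.4 -0.5]] op -0.0
dp [ 8.9 -0.3 -4. ] ang [-0.    -0.     0.002] q [ 0.21  0.34  1.91  0.    0.89 -0.89]
```

View pics/c2.png

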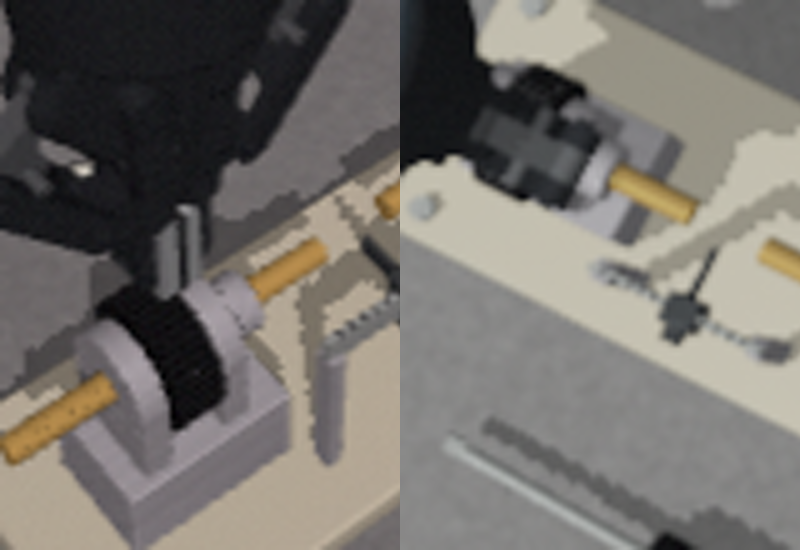

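```bash
python3 - <<'E'
from h import *
e=np.array(r.sense()['eef_pos']);
for nm,P in(('tcp',e),('tcp+x11',S2W(st,W2S(st,e)+[11,0,0])),('tcp-x11',S2W(st,W2S(st,e)-[11,0,0])),('wt',S2W(st,[0,70,109])),('wt-9',S2W(st,[0,61,109])),('wt+9',S2W(st,[0,79,109]))):
    print(nm,((proj('side',P)-[265,210])*5).round(),((proj('top',P)-[190,190])*5).round())
E
```

```text
tcp [[161. 325.]] [[108. 132.]]
tcp+x11 [[141. 302.]] [[123. 104.]]
tcp-x11 [[182. 348.]] [[ 92. 160.]]
wt [[156. 310.]] [[109. 123.]]
wt-9 [[179. 296.]] [[132. 134.]]
wt+9 [[133. 326.]] [[ 87. 112.]]
```

```bash
python3 - <<'E'
from h import *
out=[]
for n,x0,y0 in(('side',275,230),('top',190,190)):
    im=optics.grab_frame(n)
    g=(255*(im/255.)**.4).astype(np.uint8); out.append(cv2.resize(g[y0:y0+70,x0:x0+50],None,fx=8,fy=8,interpolation=cv2.INTER_CUBIC))
cv2.imwrite('pics/c3.png',cv2.hconcat(out))
E
```

```text
(no output)
```

View pics/c3.png

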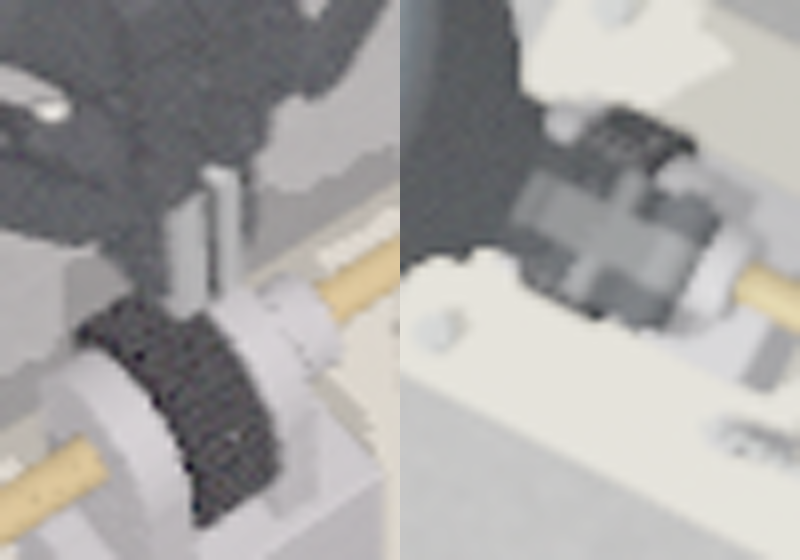

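```bash
python3 -m creep '[{"dp":[0,0,1],"angular":[0,0,0],"fingers":0},{"dp":[0,0,2],"angular":[0,0,0],"fingers":0},{"dp":[0,0,3],"angular":[0,0,0],"fingers":0},{"dp":[0,0,3],"angular":[0,0,0],"fingers":0}]'; python3 go.py -12 70 109
```

```text
clock: 4.23
eef_pos: [524.3, 113.3, 101.9]
tcp_rot: [-3.141, -0.0, 2.667]
contact_force: [0.6, 0.9, -0.2]
opening: -0.001
t 4.2333 tcp stand [[ -3.1  70.3 101.9]] F [[ 0.1  1.1 -0.2]] op -0.0
dp [ 8.9 -0.2 -7.1] ang [-0.    -0.     0.002] q [ 0.21  0.34  1.91  0.    0.89 -0.89]
```

```bash
python3 -m creep '[{"dp":[0,0,1],"angular":[0,0,0],"fingers":0},{"dp":[0,0,2],"angular":[0,0,0],"fingers":0},{"dp":[0,0,3],"angular":[0,0,0],"fingers":0},{"dp":[0,0,3],"angular":[0,0,0],"fingers":0}]'; python3 go.py -12 70 109;  python3 - <<'E'
from h import *
out=[]
for n,x0,y0 in(('side',275,230),('top',190,190)):
    im=optics.grab_frame(n)
    g=(255*(im/255.)**.4).astype(np.uint8); out.append(cv2.resize(g[y0:y0+70,x0:x0+50],None,fx=8,fy=8,interpolation=cv2.INTER_CUBIC))
cv2.imwrite('pics/c4.png',cv2.hconcat(out))
E
```

```text
clock: 4.57
eef_pos: [524.3, 113.3, 99.0]
tcp_rot: [-3.141, -0.0, 2.667]
contact_force: [-0.6, 0.7, 0.5]
opening: -0.003
t 4.5667 tcp stand [[-3.1 70.3 99. ]] F [[-0.8  0.3  0.5]] op -0.0
dp [  8.9  -0.3 -10. ] ang [-0.    -0.     0.002] q [ 0.21  0.35  1.92  0.    0.88 -0.89]
```

View pics/c4.png

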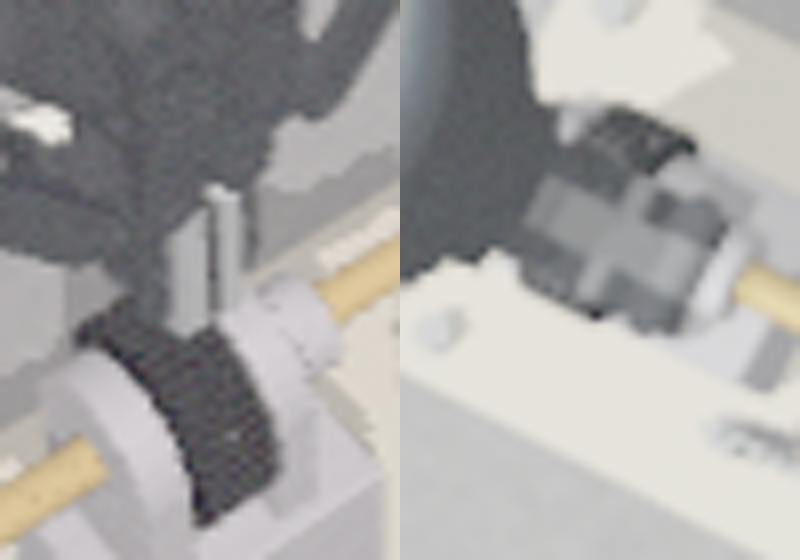

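```bash
python3 -m creep '[{"dp":[0,0,1],"angular":[0,0,0],"fingers":0},{"dp":[0,0,2],"angular":[0,0,0],"fingers":0},{"dp":[0,0,3],"angular":[0,0,0],"fingers":0},{"dp":[0,0,3],"angular":[0,0,0],"fingers":0}]'; python3 go.py -12 70 109
```

```text
clock: 5.0
eef_pos: [524.3, 113.3, 95.9]
tcp_rot: [-3.141, -0.0, 2.667]
contact_force: [-0.9, -0.1, -0.0]
opening: 0.005
t 5.0 tcp stand [[-3.1 70.3 95.9]] F [[-0.8 -0.5 -0. ]] op 0.01
dp [  8.9  -0.3 -13.1] ang [-0.    -0.     0.002] q [ 0.21  0.35  1.92  0.    0.87 -0.89]
```

```bash
python3 -m creep '[{"dp":[0,0,0.7],"angular":[0,0,0],"fingers":0},{"dp":[0,0,1.4],"angular":[0,0,0],"fingers":0},{"dp":[0,0,2],"angular":[0,0,0],"fingers":0},{"dp":[0,0,2],"angular":[0,0,0],"fingers":0}]'; python3 go.py -12 70 109
```

```text
clock: 5.33
eef_pos: [524.4, 113.3, 94.0]
tcp_rot: [-3.141, -0.0, 2.667]
contact_force: [-0.3, -0.5, -0.3]
opening: -0.007
t 5.3333 tcp stand [[-3.  70.3 94. ]] F [[-0.1 -0.6 -0.3]] op -0.01
dp [  9.   -0.3 -15. ] ang [-0.    -0.     0.002] q [ 0.21  0.35  1.92  0.    0.87 -0.89]
```

```bash
python3 - <<'E'
from h import *
out=[]
for n,x0,y0 in(('side',275,230),('top',190,190)):
    im=optics.grab_frame(n); cv2.imwrite(f'pics/{n}5.png',im)
    g=(255*(im/255.)**.4).astype(np.uint8); out.append(cv2.resize(g[y0:y0+70,x0:x0+50],None,fx=8,fy=8,interpolation=cv2.INTER_CUBIC))
cv2.imwrite('pics/c5.png',cv2.hconcat(out))
o=measure({n:cv2.imread(f'pics/{n}5.png') for n in('side','top')})
print(o['side','rod'],o['top','rod'])
E
```

```text
[np.float64(-22.48), np.float64(3.53)] [np.float64(-23.7), np.float64(3.69)]
```

View pics/c5.png

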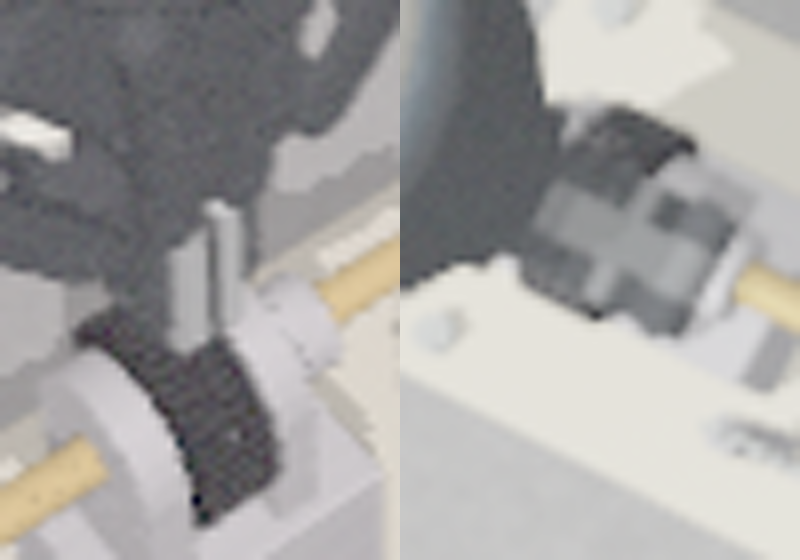

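```bash
python3 - <<'E'
from h import *
for x in(-14,-3,8):
  for z in(94,104,109,114,119):
    P=S2W(st,[x,70.3,z]); print(x,z,((proj('side',P)-[275,230])*8).round(),((proj('top',P)-[190,190])*8+[400,0]).round())
E
```

```text
-14 94 [[214. 429.]] [[564. 263.]]
-14 104 [[212. 400.]] [[550. 257.]]
-14 109 [[212. 385.]] [[543. 255.]]
-14 114 [[211. 370.]] [[536. 252.]]
-14 119 [[210. 355.]] [[528. 249.]]
-3 94 [[181. 391.]] [[587. 218.]]
-3 104 [[179. 362.]] [[574. 212.]]
-3 109 [[178. 348.]] [[567. 209.]]
-3 114 [[177. 333.]] [[560. 206.]]
-3 119 [[176. 318.]] [[553. 202.]]
8 94 [[148. 355.]] [[611. 173.]]
8 104 [[146. 326.]] [[598. 167.]]
8 109 [[145. 311.]] [[592. 163.]]
8 114 [[144. 296.]] [[585. 160.]]
8 119 [[142. 281.]] [[578. 156.]]
```

```bash
python3 -m creep '[{"dp":[0,0,1],"angular":[0,0,0],"fingers":0},{"dp":[0,0,2],"angular":[0,0,0],"fingers":0},{"dp":[0,0,3],"angular":[0,0,0],"fingers":0},{"dp":[0,0,3],"angular":[0,0,0],"fingers":0}]'; python3 go.py -12 70 109
```

```text
clock: 5.77
eef_pos: [524.3, 113.3, 91.0]
tcp_rot: [-3.141, -0.0, 2.667]
contact_force: [0.5, -0.0, 0.2]
opening: -0.001
t 5.7667 tcp stand [[-3.1 70.3 91. ]] F [[0.4 0.2 0.2]] op -0.0
dp [  8.9  -0.3 -18. ] ang [-0.    -0.     0.002] q [ 0.21  0.36  1.92  0.    0.86 -0.89]
```

```bash
python3 -m creep '[{"dp":[0,0,1],"angular":[0,0,0],"fingers":0},{"dp":[0,0,2],"angular":[0,0,0],"fingers":0},{"dp":[0,0,2],"angular":[0,0,0],"fingers":0}]'; python3 go.py -12 70 109
```

```text
clock: 6.02
eef_pos: [524.3, 113.3, 89.0]
tcp_rot: [-3.141, -0.0, 2.667]
contact_force: [0.2, -0.2, -0.6]
opening: -0.001
t 6.0167 tcp stand [[-3.1 70.3 89. ]] F [[ 0.3 -0.1 -0.6]] op -0.0
dp [  8.9  -0.3 -20. ] ang [-0.    -0.     0.002] q [ 0.21  0.36  1.92  0.    0.86 -0.89]
```

```bash
python3 - <<'E'
from h import *
im=optics.grab_frame('side'); g=(255*(im/255.)**.45).astype(np.uint8)
cv2.imwrite('pics/c6.png',cv2.resize(g[190:310,250:350],None,fx=5,fy=5,interpolation=cv2.INTER_CUBIC))
for x in(-14,8):
    P=S2W(st,[x,70.3,89]); print(((proj('side',P)-[250,190])*5).round())
E
```

```text
[[259. 477.]]
[[218. 431.]]
```

View pics/c6.png

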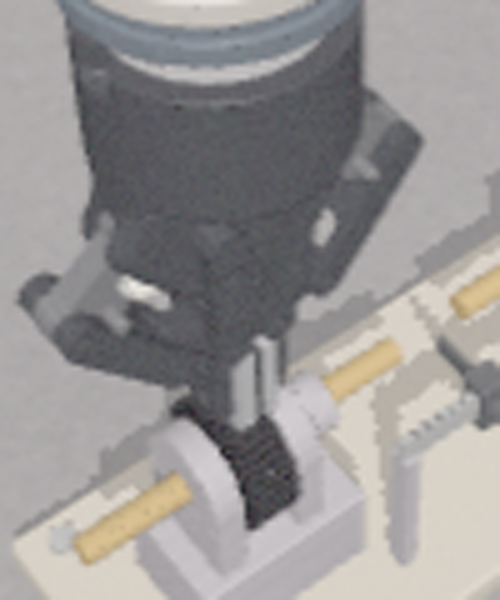

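```bash
python3 -m creep '[{"dp":[0,0,0.7],"angular":[0,0,0],"fingers":0},{"dp":[0,0,1.4],"angular":[0,0,0],"fingers":0},{"dp":[0,0,2],"angular":[0,0,0],"fingers":0},{"dp":[0,0,2],"angular":[0,0,0],"fingers":0}]'; python3 go.py -12 70 109
```

```text
clock: 6.4
eef_pos: [524.4, 113.3, 87.1]
tcp_rot: [-3.141, -0.0, 2.667]
contact_force: [-0.2, 0.1, -0.4]
opening: -0.0
t 6.4 tcp stand [[-3.  70.3 87.1]] F [[-0.2 -0.  -0.4]] op -0.0
dp [  9.   -0.3 -21.9] ang [-0.    -0.     0.002] q [ 0.21  0.36  1.92 -0.    0.85 -0.89]
```

```bash
python3 -m creep '[{"dp":[0,0,0.7],"angular":[0,0,0],"fingers":0},{"dp":[0,0,1.4],"angular":[0,0,0],"fingers":0},{"dp":[0,0,2],"angular":[0,0,0],"fingers":0},{"dp":[0,0,2],"angular":[0,0,0],"fingers":0}]'; python3 go.py -12 70 109
```

```text
clock: 6.73
eef_pos: [524.4, 113.4, 85.0]
tcp_rot: [-3.141, -0.0, 2.667]
contact_force: [-0.0, -0.4, -0.7]
opening: 0.003
t 6.7333 tcp stand [[-3.1 70.3 85. ]] F [[ 0.2 -0.4 -0.7]] op 0.0
dp [  9.   -0.3 -24. ] ang [-0.    -0.     0.002] q [ 0.21  0.37  1.92  0.    0.85 -0.89]
```

```bash
python3 -m creep '[{"dp":[0,0,0.7],"angular":[0,0,0],"fingers":0},{"dp":[0,0,1.4],"angular":[0,0,0],"fingers":0},{"dp":[0,0,2],"angular":[0,0,0],"fingers":0},{"dp":[0,0,2],"angular":[0,0,0],"fingers":0}]'; python3 go.py -12 70 109
```

```text
clock: 7.07
eef_pos: [524.4, 113.3, 83.0]
tcp_rot: [-3.141, -0.0, 2.667]
contact_force: [0.3, 0.0, -0.1]
opening: -0.002
t 7.0667 tcp stand [[-3.1 70.3 83. ]] F [[ 0.2  0.2 -0.1]] op -0.0
dp [  9.   -0.3 -26. ] ang [-0.    -0.     0.002] q [ 0.21  0.37  1.93  0.    0.85 -0.89]
```

```bash
python3 - <<'E'
from h import *
im=optics.grab_frame('side'); g=(255*(im/255.)**.45).astype(np.uint8)
t=optics.grab_frame('top'); h=(255*(t/255.)**.45).astype(np.uint8)
cv2.imwrite('pics/c7.png',cv2.hconcat([cv2.resize(q,None,fx=7,fy=7,interpolation=cv2.INTER_CUBIC) for q in(g[240:320,275:330],h[185:265,190:245])]))
E
```

```text
(no output)
```

View pics/c7.png

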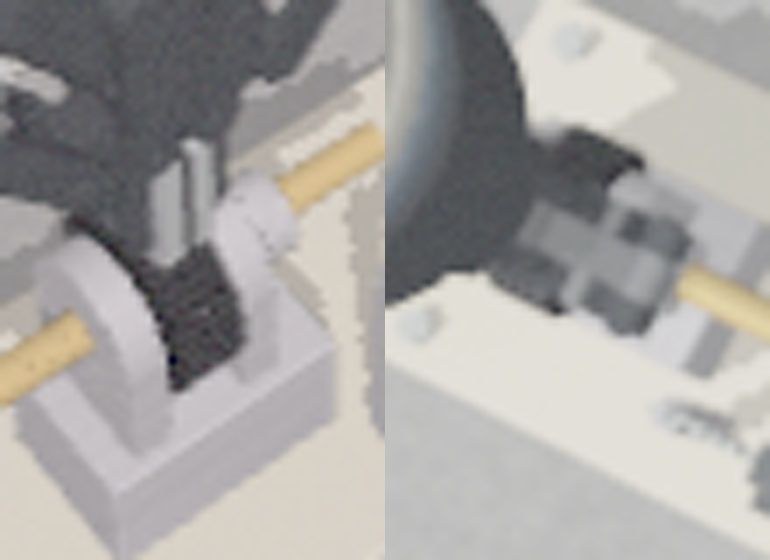

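```bash
python3 -m creep '[{"dp":[0,0,0.5],"angular":[0,0,0],"fingers":0},{"dp":[0,0,1],"angular":[0,0,0],"fingers":0},{"dp":[0,0,1.5],"angular":[0,0,0],"fingers":0},{"dp":[0,0,1.5],"angular":[0,0,0],"fingers":0}]'; python3 go.py -12 70 109
```

```text
clock: 7.5
eef_pos: [524.7, 113.4, 82.3]
tcp_rot: [3.141, 0.0, 2.667]
contact_force: [-1.8, -1.3, 8.0]
opening: -0.001
t 7.5 tcp stand [[-2.7 70.5 82.3]] F [[-1. -2.  8.]] op -0.0
dp [  9.2  -0.4 -26.7] ang [0.    0.    0.002] q [ 0.21  0.37  1.93 -0.    0.84 -0.89]
```

```bash
python3 -m creep '[{"dp":[0,0,0.5],"angular":[0,0,0],"fingers":0},{"dp":[0,0,1],"angular":[0,0,0],"fingers":0},{"dp":[0,0,1.5],"angular":[0,0,0],"fingers":0},{"dp":[0,0,1.5],"angular":[0,0,0],"fingers":0}]'; python3 go.py -12 70 109
```

```text
clock: 7.83
eef_pos: [525.6, 113.1, 82.1]
tcp_rot: [3.141, 0.002, 2.667]
contact_force: [-3.9, -4.3, 19.7]
opening: 0.0
t 7.8333 tcp stand [[-1.8 70.6 82.1]] F [[-1.5 -5.7 19.7]] op 0.0
dp [ 10.1  -0.6 -26.9] ang [0.001 0.002 0.002] q [ 0.21  0.37  1.93 -0.    0.84 -0.89]
```

```bash
python3 -m creep '[{"dp":[-4,0,0],"angular":[0,0,0],"fingers":0},{"dp":[-8,0,0],"angular":[0,0,0],"fingers":0},{"dp":[-12,0,0],"angular":[0,0,0],"fingers":0},{"dp":[-12,0,0],"angular":[0,0,0],"fingers":0}]'; python3 go.py -12 70 109; cat > m.py <<'E'
from h import *
ims={n:optics.grab_frame(n) for n in('side','top')}
[cv2.imwrite(f'pics/last_{n}.png',i) for n,i in ims.items()]
o=measure(ims)
print({k:(v if k[1]=='rod' else v[0]) for k,v in o.items()})
E
python3 m.py
```

```text
clock: 8.17
eef_pos: [536.8, 107.2, 81.8]
tcp_rot: [3.141, 0.003, 2.667]
contact_force: [-0.5, -6.2, 15.0]
opening: -0.004
t 8.1667 tcp stand [[10.8 70.6 81.8]] F [[ 2.4 -5.7 15. ]] op -0.0
dp [ 22.7  -0.5 -27.3] ang [0.001 0.003 0.002] q [ 0.2   0.38  1.91 -0.    0.85 -0.9 ]
{('side', 'rod'): [np.float64(-22.24), np.float64(2.44)], ('side', -20): np.float64(-9.97), ('side', -17): np.float64(-9.85), ('side', -14): np.float64(-9.91), ('side', -11): np.float64(-9.96), ('top', 'rod'): [np.float64(-23.71), np.float64(2.58)], ('top', -20): np.float64(-8.08), ('top', -17): np.float64(-7.67), ('top', -14): np.float64(-7.52), ('top', -11): np.float64(-6.87)}
```

```bash
python3 -m creep '[{"dp":[0,0,-6],"angular":[0,0,0],"fingers":0},{"dp":[24,0,-6],"angular":[0,0,0],"fingers":0},{"dp":[24,0,0],"angular":[0,0,0],"fingers":0},{"dp":[14,0,0],"angular":[0,0,0],"fingers":0},{"dp":[2,0,0],"angular":[0,0,0],"fingers":0}]'; python3 go.py -12 70 109; python3 m.py
```

```text
clock: 8.68
eef_pos: [532.8, 108.8, 82.1]
tcp_rot: [-3.14, -0.001, 2.669]
contact_force: [-5.5, -6.5, 21.0]
opening: -0.001
t 8.6833 tcp stand [[ 6.5 70.1 82.1]] F [[-1.9 -8.3 21. ]] op -0.0
dp [ 18.5  -0.  -26.9] ang [-0.001 -0.001  0.004] q [ 0.2   0.38  1.91 -0.    0.85 -0.9 ]
{('side', 'rod'): [np.float64(-22.47), np.float64(0.87)], ('side', -20): np.float64(-9.95), ('side', -17): np.float64(-9.89), ('side', -14): np.float64(-9.91), ('side', -11): np.float64(-9.92), ('top', 'rod'): [np.float64(-23.71), np.float64(0.51)], ('top', -20): np.float64(-8.08), ('top', -17): np.float64(-7.66), ('top', -14): np.float64(-7.49), ('top', -11): np.float64(-6.83)}
```

```bash
python3 -m creep '[{"dp":[0,0,-6],"angular":[0,0,0],"fingers":0},{"dp":[22,0,-6],"angular":[0,0,0],"fingers":0},{"dp":[22,0,0],"angular":[0,0,0],"fingers":0},{"dp":[12,0,0],"angular":[0,0,0],"fingers":0},{"dp":[0,0,0],"angular":[0,0,0],"fingers":0}]'; python3 m.py; python3 -m creep '[{"dp":[0,0,-6],"angular":[0,0,0],"fingers":0},{"dp":[22,0,-6],"angular":[0,0,0],"fingers":0},{"dp":[22,0,0],"angular":[0,0,0],"fingers":0},{"dp":[12,0,0],"angular":[0,0,0],"fingers":0},{"dp":[0,0,0],"angular":[0,0,0],"fingers":0}]'; python3 m.py
```

```text
clock: 9.2
eef_pos: [533.0, 108.8, 82.1]
tcp_rot: [-3.141, -0.0, 2.669]
contact_force: [-5.7, -5.1, 20.9]
opening: -0.002
{('side', 'rod'): [np.float64(-22.5), np.float64(-22.5), np.float64(-1.62)], ('side', -20): np.float64(-9.96), ('side', -17): np.float64(-9.85), ('side', -14): np.float64(-9.93), ('side', -11): np.float64(-9.92), ('top', 'rod'): [np.float64(-23.71), np.float64(-1.63)], ('top', -20): np.float64(-8.08), ('top', -17): np.float64(-7.68), ('top', -14): np.float64(-7.52), ('top', -11): np.float64(-6.85)}
clock: 9.72
eef_pos: [533.1, 108.7, 82.0]
tcp_rot: [-3.14, -0.001, 2.669]
contact_force: [-5.4, -6.5, 22.1]
opening: 0.002
{('side', 'rod'): [np.float64(-22.88), np.float64(-3.18)], ('side', -20): np.float64(-9.96), ('side', -17): np.float64(-9.85), ('side', -14): np.float64(-9.92), ('side', -11): np.float64(-9.94), ('top', 'rod'): [np.float64(-23.72), np.float64(-3.72)], ('top', -20): np.float64(-8.09), ('top', -17): np.float64(-7.69), ('top', -14): np.float64(-7.5), ('top', -11): np.float64(-6.86)}
```

```bash
python3 -m creep '[{"dp":[0,0,-6],"angular":[0,0,0],"fingers":0},{"dp":[22,0,-6],"angular":[0,0,0],"fingers":0},{"dp":[22,0,0],"angular":[0,0,0],"fingers":0},{"dp":[12,0,0],"angular":[0,0,0],"fingers":0},{"dp":[0,0,0],"angular":[0,0,0],"fingers":0}]'; python3 -m creep '[{"dp":[0,0,-6],"angular":[0,0,0],"fingers":0},{"dp":[22,0,-6],"angular":[0,0,0],"fingers":0},{"dp":[22,0,0],"angular":[0,0,0],"fingers":0},{"dp":[12,0,0],"angular":[0,0,0],"fingers":0},{"dp":[0,0,0],"angular":[0,0,0],"fingers":0}]'; python3 m.py; python3 - <<'E'
from h import *
o=[]
for n in('side','top'):
    im=cv2.imread(f'pics/last_{n}.png')
    o.append(cv2.resize(rect(n,im),None,fx=2,fy=2))
cv2.imwrite('pics/r8.png',cv2.hconcat(o))
E
```

```text
clock: 10.23
eef_pos: [533.0, 108.7, 82.0]
tcp_rot: [-3.14, -0.001, 2.669]
contact_force: [-5.0, -6.7, 23.4]
opening: 0.002
clock: 10.65
eef_pos: [533.1, 108.6, 82.0]
tcp_rot: [-3.14, -0.001, 2.669]
contact_force: [-5.7, -7.0, 25.3]
opening: -0.0
{('side', 'rod'): [np.float64(-24.62), np.float64(-6.71)], ('side', -20): np.float64(-9.92), ('side', -17): np.float64(-9.83), ('side', -14): np.float64(-9.92), ('side', -11): np.float64(-9.96), ('top', 'rod'): [np.float64(-24.2), np.float64(-7.59)], ('top', -20): np.float64(-8.09), ('top', -17): np.float64(-7.66), ('top', -14): np.float64(-7.48), ('top', -11): np.float64(-6.84)}
```

View pics/r8.png

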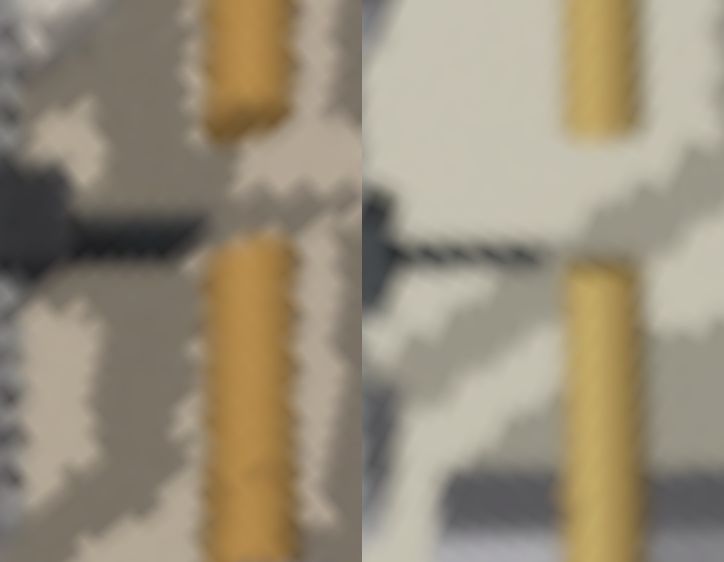

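```bash
cat >> h.py <<'E'
def endy(n,im,guess,visible,sgn,lv=None):
    """y of rod end; visible=True: rim on camera-facing half, else far half. sgn=+1 rod lies at y>end"""
    p,R=cam(n); e=W2S(st,p['eye'])[0]; nx,nz=e[0],e[2]-85; L=np.hypot(nx,nz); nn=np.array([nx,nz])/L; t=np.array([nn[1],-nn[0]])
    if not visible: nn=-nn
    out=[]
    for ph in np.radians(np.arange(-50,51,5)):
        q=5*(nn*np.cos(ph)+t*np.sin(ph)); ys=np.arange(guess-7,guess+7,.25)
        # known image bias in x: shift so silhouette is centred
        xo=BX[n]
        uv=proj(n,S2W(st,np.c_[0*ys+q[0]+xo,ys,0*ys+85+q[1]])).astype(np.float32)
        v=cv2.remap(im,uv[:,0][None],uv[:,1][None],cv2.INTER_LINEAR)[0].astype(float)
        s=(v[:,2]-v[:,0])/v[:,2]
        a=np.median(s[:12]),np.median(s[-12:]); m=(a[0]+a[1])/2
        c=((s>m) if sgn>0 else (s<=m))  # side of the rod
        out.append(ys[-1]-c.sum()*.25+.125)
    return np.mean(out),np.std(out)
def centre(n,im,y):
    xs=np.arange(-12,12.01,.25); q=rect(n,im,85.,xs,np.arange(y-4,y+4,.5)).astype(float); s=((q[...,2]-q[...,0])/q[...,2]).mean(0)
    i=np.where(s>(s.max()+np.percentile(s,20))/2)[0]; return (xs[i[0]]+xs[i[-1]])/2,xs[i[-1]]-xs[i[0]]
BX={'side':.8,'top':.3}
E
cat > m2.py <<'E'
import sys
from h import *
tag=sys.argv[1]
ims={n:(cv2.imread(f'pics/{n}0.png') if tag=='0' else cv2.imread(f'pics/last_{n}.png') if tag=='last' else optics.grab_frame(n)) for n in('side','top')}
g=float(sys.argv[2])
for n,vis in(('side',True),('top',False)):
    print(n,'c',centre(n,ims[n],g+12),'moving',np.round(endy(n,ims[n],g,vis,1),2),'fixed',np.round(endy(n,ims[n],-25,not vis,-1),2))
E
python3 m2.py 0 4.5; python3 m2.py last -6.5
```

```text
side c (np.float64(1.25), np.float64(10.5)) moving [3.72 0.21] fixed [-25.05   0.27]
top c (np.float64(0.125), np.float64(9.75)) moving [5.6  0.17] fixed [-23.79   0.35]
side c (np.float64(1.0), np.float64(10.5)) moving [-8.01  0.17] fixed [-25.08   0.28]
top c (np.float64(0.25), np.float64(9.0)) moving [-6.66  0.21] fixed [-23.83   0.3 ]
```

```bash
python3 -m creep '[{"dp":[0,0,-6],"angular":[0,0,0],"fingers":0},{"dp":[14,0,-6],"angular":[0,0,0],"fingers":0},{"dp":[14,0,-6],"angular":[0,0,0],"fingers":0},{"dp":[14,0,-3],"angular":[0,0,0],"fingers":0},{"dp":[14,0,-3],"angular":[0,0,0],"fingers":0}]'; python3 go.py 0 70 109;  python3 m2.py now -7
```

```text
clock: 11.17
eef_pos: [520.3, 115.3, 82.4]
tcp_rot: [-3.141, -0.001, 2.668]
contact_force: [-1.8, 0.5, 2.0]
opening: -0.0
t 11.1667 tcp stand [[-7.6 70.2 82.4]] F [[-1.8 -0.4  2. ]] op -0.0
dp [ -7.5  -0.2 -26.6] ang [-0.001 -0.001  0.003] q [ 0.22  0.37  1.93  0.    0.84 -0.88]
side c (np.float64(1.0), np.float64(10.5)) moving [-8.55  0.22] fixed [-25.08   0.26]
top c (np.float64(0.25), np.float64(9.0)) moving [-6.67  0.21] fixed [-23.84   0.29]
```

```bash
python3 -m creep '[{"dp":[0,0,1.5],"angular":[0,0,0],"fingers":0},{"dp":[-3,0,1.5],"angular":[0,0,0],"fingers":0},{"dp":[-6,0,1.5],"angular":[0,0,0],"fingers":0},{"dp":[-9,0,1.5],"angular":[0,0,0],"fingers":0},{"dp":[-9,0,1.5],"angular":[0,0,0],"fingers":0}]'; python3 go.py 0 70 109;  python3 m2.py now -8; python3 m2.py now -8.5; python3 m.py
```

```text
clock: 11.68
eef_pos: [529.8, 110.7, 82.3]
tcp_rot: [3.142, 0.001, 2.667]
contact_force: [-1.2, -3.3, 10.5]
opening: 0.001
t 11.6833 tcp stand [[ 3.  70.4 82.3]] F [[ 0.5 -3.5 10.5]] op 0.0
dp [  3.   -0.4 -26.7] ang [0.    0.001 0.002] q [ 0.2   0.38  1.92 -0.    0.85 -0.89]
side c (np.float64(1.0), np.float64(10.5)) moving [-9.21  0.12] fixed [-25.05   0.27]
top c (np.float64(0.25), np.float64(9.0)) moving [-7.49  0.12] fixed [-23.82   0.31]
side c (np.float64(1.0), np.float64(10.5)) moving [-9.17  0.15] fixed [-25.04   0.28]
top c (np.float64(0.25), np.float64(9.0)) moving [-7.49  0.12] fixed [-23.82   0.28]
{('side', 'rod'): [np.float64(-24.8), np.float64(-7.88)], ('side', -20): np.float64(-9.97), ('side', -17): np.float64(-9.83), ('side', -14): np.float64(-9.92), ('side', -11): np.float64(-9.95), ('top', 'rod'): [np.float64(-24.36), np.float64(-8.21)], ('top', -20): np.float64(-8.09), ('top', -17): np.float64(-7.66), ('top', -14): np.float64(-7.49), ('top', -11): np.float64(-6.85)}
```

```bash
python3 -m creep '[{"dp":[-2,0,0],"angular":[0,0,0],"fingers":0},{"dp":[-4,0,0],"angular":[0,0,0],"fingers":0},{"dp":[-6.5,0,0],"angular":[0,0,0],"fingers":0},{"dp":[-6.5,0,0],"angular":[0,0,0],"fingers":0}]'; python3 go.py 0 70 109;  python3 m2.py now -8.5; python3 m2.py now -9; python3 m.py; python3 - <<'E'
from h import *
o=[]
for n in('side','top'):
    im=cv2.imread(f'pics/last_{n}.png')
    o.append(cv2.resize(rect(n,im),None,fx=2,fy=2))
cv2.imwrite('pics/r9.png',cv2.hconcat(o))
E
```

```text
clock: 12.32
eef_pos: [535.4, 107.7, 82.1]
tcp_rot: [3.142, 0.001, 2.667]
contact_force: [-1.1, -3.1, 8.1]
opening: -0.003
t 12.3167 tcp stand [[ 9.3 70.4 82.1]] F [[ 0.5 -3.2  8.1]] op -0.0
dp [  9.3  -0.4 -26.9] ang [0.    0.001 0.002] q [ 0.2   0.38  1.91 -0.    0.85 -0.9 ]
side c (np.float64(1.0), np.float64(10.5)) moving [-9.68  0.22] fixed [-25.1    0.24]
top c (np.float64(0.25), np.float64(9.0)) moving [-7.93  0.13] fixed [-23.82   0.31]
side c (np.float64(1.0), np.float64(10.5)) moving [-9.71  0.24] fixed [-25.04   0.28]
top c (np.float64(0.125), np.float64(9.25)) moving [-7.92  0.15] fixed [-23.8    0.26]
{('side', 'rod'): [np.float64(-24.86), np.float64(-8.24)], ('side', -20): np.float64(-9.97), ('side', -17): np.float64(-9.88), ('side', -14): np.float64(-9.94), ('side', -11): np.float64(-9.97), ('top', 'rod'): [np.float64(-24.46), np.float64(-8.49)], ('top', -20): np.float64(-8.1), ('top', -17): np.float64(-7.67), ('top', -14): np.float64(-7.48), ('top', -11): np.float64(-6.83)}
```

View pics/r9.png

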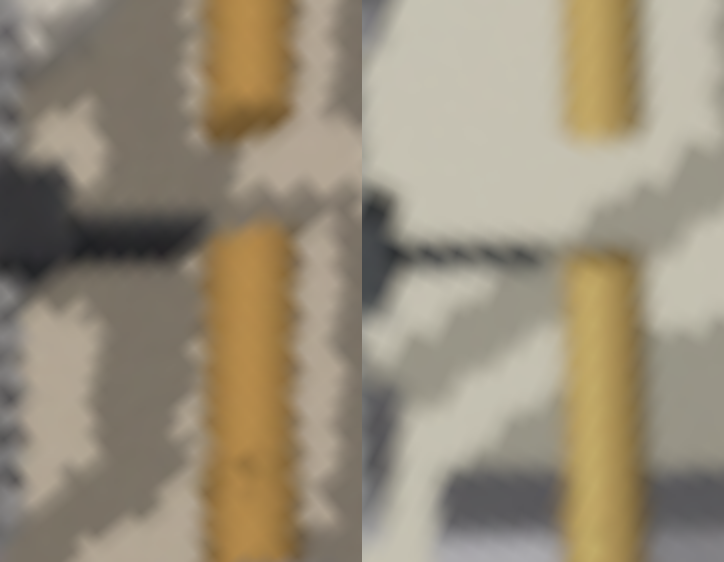

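```bash
python3 -m creep '[{"dp":[-1,0,0.2],"angular":[0,0,0],"fingers":0},{"dp":[-2,0,0.2],"angular":[0,0,0],"fingers":0},{"dp":[-2,0,0.2],"angular":[0,0,0],"fingers":0},{"dp":[-2,0,-3],"angular":[0,0,0],"fingers":0},{"dp":[-2,0,-10],"angular":[0,0,0],"fingers":0}]'; python3 go.py 0 70 109;  python3 m2.py now -8.5; python3 m2.py now -9; python3 m.py
```

```text
clock: 13.03
eef_pos: [535.9, 107.0, 91.1]
tcp_rot: [-3.141, -0.001, 2.667]
contact_force: [-1.5, -0.2, -1.0]
opening: 0.001
t 13.0333 tcp stand [[10.1 70.  91.1]] F [[-1.2 -0.9 -1. ]] op 0.0
dp [ 10.1   0.  -17.9] ang [-0.001 -0.001  0.002] q [ 0.19  0.37  1.9   0.    0.87 -0.9 ]
side c (np.float64(1.0), np.float64(10.5)) moving [-9.85  0.27] fixed [-25.05   0.27]
top c (np.float64(0.25), np.float64(9.0)) moving [-8.16  0.21] fixed [-23.8   0.3]
side c (np.float64(1.125), np.float64(10.75)) moving [-9.92  0.21] fixed [-25.03   0.27]
top c (np.float64(0.125), np.float64(9.25)) moving [-8.17  0.21] fixed [-23.82   0.31]
{('side', 'rod'): [np.float64(-24.9), np.float64(-8.4)], ('side', -20): np.float64(-9.98), ('side', -17): np.float64(-9.87), ('side', -14): np.float64(-9.96), ('side', -11): np.float64(-9.95), ('top', 'rod'): [np.float64(-24.53), np.float64(-8.52)], ('top', -20): np.float64(-8.09), ('top', -17): np.float64(-7.69), ('top', -14): np.float64(-7.45), ('top', -11): np.float64(-6.86)}
```

```bash
python3 -m creep '[{"dp":[0,0,-30],"angular":[0,0,0],"fingers":0},{"dp":[0,0,-65],"angular":[0,0,0],"fingers":0},{"dp":[0,0,-100],"angular":[0,0,0],"fingers":0},{"dp":[0,20,-130],"angular":[0,0,0],"fingers":0},{"dp":[0,55,-140],"angular":[0,0,0],"fingers":0}]'; python3 -m creep '[{"dp":[0,30,0],"angular":[0,0,0],"fingers":0},{"dp":[0,60,0],"angular":[0,0,0],"fingers":0},{"dp":[0,75,0],"angular":[0,0,0],"fingers":0},{"dp":[0,80,0],"angular":[0,0,0],"fingers":0},{"dp":[0,80,0],"angular":[0,0,0],"fingers":0}]';python3 go.py 0 70 109;  python3 m2.py now -8.5; python3 m2.py now -9; python3 m.py; python3 - <<'E'
from h import *
o=[cv2.imread('pics/last_side.png'),cv2.imread('pics/last_top.png')]
cv2.imwrite('pics/f.png',cv2.hconcat([cv2.resize(i[y:y+130,x:x+130],None,fx=3,fy=3,interpolation=cv2.INTER_CUBIC) for i,x,y in((o[0],260,210),(o[1],185,180))]))
a=[cv2.imread('pics/side0.png'),cv2.imread('pics/top0.png')]
for i,(p,q) in enumerate(zip(a,o)):
    print([cv2.absdiff(p,q)[s].max() for s in ((slice(290,356),slice(345,432)),) ] if i==0 else [cv2.absdiff(p,q)[275:330,200:285].max(), cv2.absdiff(p,q)[160:184,258:290].max()])
E
```

```text
clock: 13.75
eef_pos: [562.9, 155.0, 236.7]
tcp_rot: [3.139, 0.004, 2.664]
contact_force: [1.5, 0.5, 0.2]
opening: 0.001
clock: 14.17
eef_pos: [597.9, 227.6, 230.8]
tcp_rot: [-3.14, -0.001, 2.668]
contact_force: [-0.4, -0.5, 0.1]
opening: 0.004
t 14.1667 tcp stand [[  9.8 205.6 230.8]] F [[-0.1 -0.6  0.1]] op 0.0
dp [  10.2 -135.4  122. ] ang [-0.001 -0.001  0.003] q [ 0.36  0.35  1.57 -0.    1.22 -0.74]
side c (np.float64(1.0), np.float64(10.5)) moving [-9.9   0.25] fixed [-25.07   0.23]
top c (np.float64(0.125), np.float64(9.25)) moving [-8.12  0.23] fixed [-23.8    0.32]
side c (np.float64(1.0), np.float64(10.5)) moving [-9.89  0.26] fixed [-25.1    0.29]
top c (np.float64(0.125), np.float64(9.25)) moving [-8.14  0.2 ] fixed [-23.76   0.31]
{('side', 'rod'): [np.float64(-24.97), np.float64(-8.43)], ('side', -20): np.float64(-9.95), ('side', -17): np.float64(-9.88), ('side', -14): np.float64(-9.88), ('side', -11): np.float64(-9.95), ('top', 'rod'): [np.float64(-24.49), np.float64(-8.47)], ('top', -20): np.float64(-8.08), ('top', -17): np.float64(-7.62), ('top', -14): np.float64(-7.39), ('top', -11): np.float64(-6.8)}
[np.uint8(33)]
[np.uint8(9), np.uint8(8)]
```

View pics/f.png

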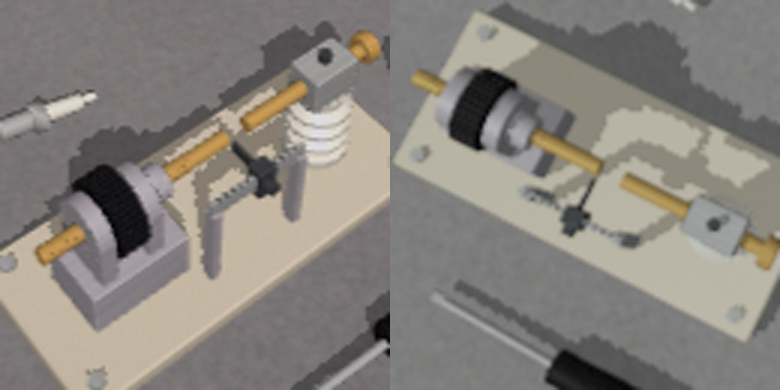

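View pics/last_top.png

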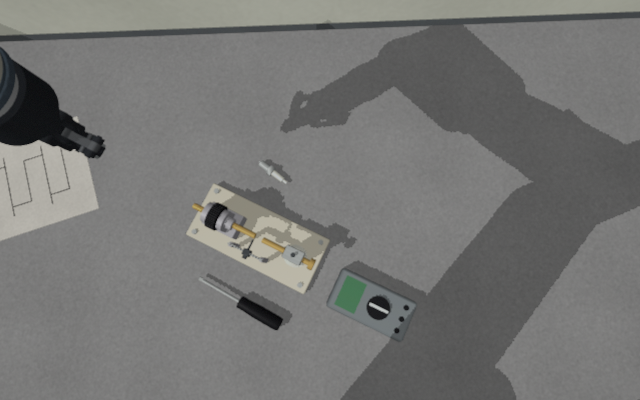

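```bash
python3 -c "
from rig import r
print(r.sign_off(), r.sense()['clock'])"
```

```text
the job is handed in; nothing more can be done
the job is handed in; nothing more can be done
```

The gap is set: I rolled the wheel in eight short fingertip strokes at about 8–25 N until the rod end was level with the pointer. I then lifted the hand clear and handed in at about 14 s.

**Last check:** with the hand away, the rod end and the pointer agreed to about 0.1 mm in both views. In stand y:

| View | Rod end | Blade mid-plane |
|---|---|---|
| Side | −9.9 mm | −10.0 mm |
| Top | −8.1 mm | −8.1 mm |

I reckon the setting is good to about ±0.3 mm. The pointer did not move during the job. The driver and plug are pixel-unchanged in the top view. The meter I only checked by eye, and it looks unmoved.

**Disagreements:**
- **Camera offset:** the two cameras differ by 1.3–1.9 mm in absolute stand y, which is within the stated calibration. I compared rod and pointer within each view.
- **Fingertip position:** the shut fingertips first touched the wheel at a reported TCP height of about 82 mm, not the expected 109 mm. They seem to end about 27 mm short of the reported TCP, so I went down in small steps and relied on the force reading.

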